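# Set the kiln regulator's pull-to-turn dial to blue

## Task

Set the enamel kiln's regulator to blue: pull its locked knob up, turn it to the blue dot and push it back in until it is fully home and locked. The catch sits somewhere within about 25 degrees either side of the dot, so feel for it gently and never force the knob against the lock; then let go, with everything else left where it stands.

Things in the scene. Friction and masses are not known exactly. Their poses are not given: they have to be found in the camera images.
- regulator: light grey kiln regulator box, 170 x 270 mm, top 65 mm above the table, fixed. Origin under its centre on the table, x away from the robot at yaw 0, z up. On its top the dial, its axis 55 mm from the box's centre towards its -y end: dark face plate 116 mm across, 2 mm thick, with a white tick in the parked direction (-x) and a blue and an orange dot
- knob_grip (a point): point on the vertical axis of the black ribbed knob where it is best grasped. The knob is a round cylinder 38 mm across, 34 mm high, above a flat skirt 60 mm across and 4 mm thick; this point is 21 mm above the skirt's upper face, 13 mm below the knob's top, 28 mm above the regulator's top when the knob is in. Moves with the knob
- pointer (a point): tip of the white pointer line, on the edge of the knob's skirt, 30 mm from the axis. Turns with the knob
- dial_pull (a joint): how far the knob is pulled up, m: 0 fully in, 0.014 at most. It slides with about 3 N of friction and stays where left. Less than 8 mm out it is locked and must not be twisted; 9 to 13 mm out it turns freely. Pushed in near a dot but off its catch, it lands on the lock about 8 mm out, gives springily (2 N, then 3 N per mm, besides the friction) for 4 mm, then is hard
- dial_turn (a joint): turn of the knob, rad: within 0.15 of 0 when parked, pointer towards the regulator's -x; positive counter-clockwise seen from above; range -2.05 to 2.05. The dots lie at +1.4 and -1.4. It turns with little friction and stays where left
- blue_dot_mid (a point): centre of the top of the blue enamel dot on the dial's face, 18 mm across, 44 mm from the knob's axis. Its catch is hidden: the catch's direction from the axis is anywhere within 0.45 rad (26 degrees) either side of the dot's. Only with the pointer within about 0.05 rad of the catch's direction does the knob go fully in
- orange_dot_mid (a point): centre of the orange enamel dot, same size, at the other side of the dial: the wrong setting. Which side is blue changes
- lock_pin: sprung steel lock pin inside the regulator under the knob (not visible), moving with the knob; origin on the knob's axis. It is delicate: never load it with more than 20 N, be it by pressing the knob down off the catch or by twisting the locked knob (the pin stands 26 mm from the axis)
- violet_pot: small violet enamel pot with white cap, 42 mm across, 42 mm high, standing on the regulator beside the dial. Origin at its underside's centre. Not part of the job, leave it
- teal_pot: teal enamel pot, same size, on the table beside the regulator. Origin at its underside's centre. Not part of the job, leave it
- rose_pot: rose enamel pot, same size, on the table beside the regulator. Origin at its underside's centre. Not part of the job, leave it
- mixing_cup: clear plastic cup, 68 mm across, 85 mm high. Origin at its underside's centre. Not part of the job, leave it
- rinse_cup: bluish plastic cup, 72 mm across, 95 mm high. Origin at its underside's centre. Not part of the job, leave it
- tape_roll: black roll of tape lying flat, 64 mm across, 19 mm high. Origin at its underside's centre. Not part of the job, leave it
- glass_jar: glass jar with steel lid, 84 mm across, 110 mm high. Origin at its underside's centre. Not part of the job, leave it
- brush: wooden brush, 180 mm long, lying flat. Origin at its underside's centre. Not part of the job, leave it

How it is judged (in metres and radians):
On the way, in this order (a step that is already met when the one before it is completed fails the run):
1. the knob is pulled up at least 8 mm (value of joint dial_pull above 0.008 m), for 0.1 s.
2. the knob, still pulled up, is turned until its pointer tip is within 27 mm of the blue dot's centre (horizontal distance between pointer and blue_dot_mid below 0.027 m and value of joint dial_pull above 0.0035 m), for 0.1 s.
3. the knob is pushed fully in at the blue dot's catch (horizontal distance between pointer and blue_dot_mid below 0.027 m and value of joint dial_pull below 0.002 m), for 0.2 s.
At the end, for the whole second after the job is handed in: The knob is fully in (out by less than 2 mm) with its pointer tip within 27 mm of the blue dot's centre, seen from above, and the gripper has let go (all of step 3); the robot touches nothing.
It fails at once if the lock pin is loaded with more than 20 N (contact force between lock_pin and anything else above 20 N).
It fails at once if another thing is moved more than 25 mm (distance of any of violet_pot, teal_pot, rose_pot, mixing_cup, rinse_cup, tape_roll, glass_jar, brush from where it was at the start of the episode above 0.025 m).
It also fails if it takes over 64 s, if anything falls off the work surface, if the arm or the gripper's body presses on something with over 40 N, if the wrist force passes 120 N, or if a joint passes its speed limit or range.

## Robot

A 6-joint arm with a two-finger parallel gripper is mounted at the origin on the work surface. World frame = base frame: x ahead of the robot, y to its left, z up, the work surface at z = 0. Lengths are in m, angles in degrees, forces in N, time in s.
With the tool pointing down it reaches from about 0.4 to 0.825 m from the base axis. Payload 7 kg.
Tool frame: the origin (TCP) lies on the centre line of the jaws, within the pads' length; the fingertips stand 11 mm ahead of it and the grasp point (between the pads) lies 8 mm behind it; z points along the fingers, y is the line along which they close (so a half turn about z gives the same grasp; the last joint's range is limited). The gripper opens to 88 mm and grips with 3 to 60 N. Pads are 19 mm wide; open, the fingers measure 130 mm over their backs; the gripper's body (78 mm by 193 mm) begins 47 mm behind the grasp point.
Start: joints at [16.507, 20.546, 0.682, 0, -70.136, -16.507], TCP at [0.675, -0, 0.238] pointing down, gripper open.
Joint ranges: [-176.03, 176.03], [-82.01, 121.73], [-58.28, 71.71], [-173.87, 95.51], [-174.79, -0.11], [-173.66, 173.66]. Speed limits (degrees/s): [136.94, 136.94, 172.46, 180, 180, 180].

## Interface

Orientations are given as [roll, pitch, yaw] about the fixed x, y, z axes, in that order (R = Rz(yaw) Ry(pitch) Rx(roll)).
In Python, from plant import r, capture, camera_model, job gives the robot as it stands.
- The arm moves only by the tool drive_tool, never from a script. Its argument "increments" is a list that holds one entry, the list of rows, each a list of 5 numbers: the gripper's target within -1 to 1 (fully open at 1, half-way at 0, shut at -1), then the shift along the tool's x, y, z scaled (see below), then the turn about the tool's z scaled (see below). In form: [[[gripper, tx, ty, tz, roll], ...]]. A call has 1 to 5 rows; each row is the pose to reach, as a shift and turn from the pose commanded when the call began, along the tool's axes at that moment, turning the shorter way round; what a row does not reach only later rows make up. The controller multiplies each number of a shift by 120 mm and each number of a turn by 360 degrees. A row lasts 1/8 s, in which the tool goes at most 62.5 mm and 10.7 degrees, less where a joint would pass 70% of its speed; a pose out of reach is approached as far as the arm can. A call with a number of a shift or a turn outside -1 to 1 is refused whole. A call with a gripper value outside its range is refused whole. The fingers move at their own pace and stop on an object; "squeeze" is the grip in N (left out, the last holds). Time passes only in rows, so rows that repeat a pose let the fingers close. It gives the time, the measured TCP pose, the force, the opening and the grip force at its end, in the units of the state.
- r.get_state(): the state, without advancing time (a new reading comes with each control period).
- capture(name): name is "scene" or "side" or "wrist"; returns the picture (420x560x3 uint8, red, green, blue); there is no depth.
- camera_model(name): a dict with "camera_matrix" (3x3 intrinsics, pixels), "rvec" (rotation vector, rad) and "tvec" (3), from world to camera coordinates, as OpenCV has them. Camera axes: x right, y down, z forward; pixel columns grow to the right and rows downward; lengths in m; the calibration is good to about 2 mm. The wrist camera is an equidistant fisheye: a pixel r from the principal point sees the ray r / f radians off the axis. A picture is of the moment at which its call begins: read the wrist's pose just before it. camera_model takes no time and is no camera call; for the wrist camera it gives the pose at the moment of the call.
- job.close_job(): hands the job in; it is judged then, once.
The state is a dict: "time_s": time; "joints": joint angles; "qd": joint speeds; "joint_torque": joint torques, N m; "tcp_pos": TCP position; "eef_rot": TCP orientation; "contact_force": force on the tool from outside, world axes, zero at the start; "moment": the same for the moment, N m; "gripper_width": finger opening in m; "gripper_force": force on a finger pad.
Only numpy, scipy, OpenCV 4.12 (cv2) and the standard library are available. Lean on these libraries where they do the work, as an engineer would, in place of code of your own. Each camera call takes 0.05 s, during which the arm holds its last target. There are 200 camera calls.

## Working session

There is one attempt and no reset: what is moved stays moved. The work goes in short steps, Python scripts to look and compute and a tool call to move; the robot and the scene stay as the last step left them, time stands still between calls to the robot, and variables do not carry over. Pictures are saved under pics/ and viewed, at most 10 in all, crops included, and the job is handed in when it is done.

Besides the shell and the picture viewer there is one more tool, called as name([rows], argument=value, ...), one row to a line, values as JSON. drive_tool: Moves the arm, as the interface text tells. Its arguments: {"type":"object","properties":{"increments":{"type":"array"},"squeeze":{"type":"number"}},"required":["increments"]}

```bash
mkdir -p pics; ls; python3 - <<'E'
from plant import r,capture,camera_model,job
import cv2,numpy as np
a=[]
for n in ["scene","side","wrist"]:
    m=camera_model(n); im=capture(n); np.save(f"pics/{n}0.npy",im)
    print(n,m)
    cv2.imwrite(f"pics/{n}0.png",im[:,:,::-1])
a=[cv2.imread(f"pics/{n}0.png") for n in ["scene","wrist"]]
cv2.imwrite("pics/ab.png",cv2.resize(np.hstack(a),(800,300)))
print(r.get_state())
E
```

```text
pics
scene {'camera_matrix': array([[397.135433  ,   0.        , 274.60118264],
       [  0.        , 397.135433  , 207.03150012],
       [  0.        ,   0.        ,   1.        ]]), 'rvec': array([ 2.30959944,  1.11763284, -0.37371013]), 'tvec': array([-0.33732933, -0.30784469,  1.45465302])}
side {'camera_matrix': array([[518.93534199,   0.        , 287.81908999],
       [  0.        , 518.93534199, 213.19536962],
       [  0.        ,   0.        ,   1.        ]]), 'rvec': array([ 2.30750552, -0.53968469,  0.21780524]), 'tvec': array([-0.49722457,  0.21137547,  1.59844143])}
wrist {'camera_matrix': array([[325.1922621 ,   0.        , 274.33436962],
       [  0.        , 325.1922621 , 211.9868547 ],
       [  0.        ,   0.        ,   1.        ]]), 'rvec': array([1.12858996e-03, 3.10716945e+00, 4.59962532e-01]), 'tvec': array([ 0.67405404, -0.03740981,  0.39036828])}
{'time_s': 0.15, 'joints': array([ 1.65087315e+01,  2.05833206e+01,  6.47698128e-01, -1.52681727e-02,
       -7.01374071e+01, -1.65060790e+01]), 'qd': array([-0.01068736, -0.15823813,  0.08847505,  0.00246595, -0.08976932,
       -0.02522823]), 'joint_torque': array([ 1.39394037e-04, -5.83274567e+01,  2.93289685e+01,  7.00122759e+00,
        8.75052094e-03, -9.76538854e-05]), 'tcp_pos': array([6.74649176e-01, 1.34725991e-06, 2.36835322e-01]), 'eef_rot': array([ 1.79925901e+02, -6.98738401e-03, -9.00025398e+01]), 'contact_force': array([ 0.73990142, -0.09933262,  0.58715213]), 'moment': array([-0.03058872,  0.01994505, -0.03246002]), 'gripper_force': 0.0, 'gripper_width': 0.08751915850738748}
```

View pics/scene0.png

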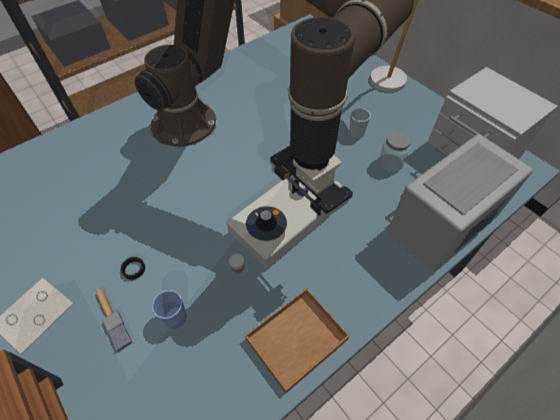

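View pics/wrist0.png

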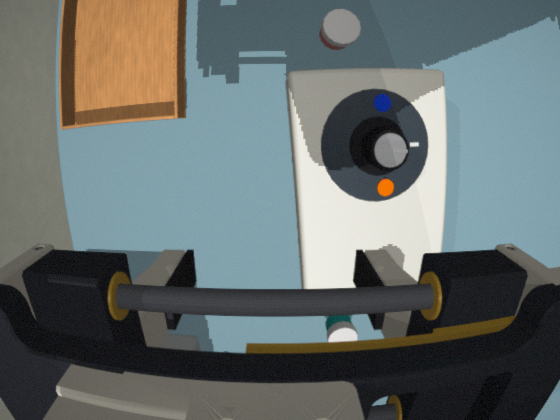

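The wrist view shows the dial around (375,145), blue at (383,103), orange at (386,187), and the white tick at (414,145). The rose pot is at (340,28), and a teal pot is partly hidden at (341,330).

```bash
cat > h.py <<'E'
import numpy as np,cv2
from plant import r,capture,camera_model,job
def ray(m,px,n):
    R=cv2.Rodrigues(np.array(m["rvec"],float))[0];t=np.array(m["tvec"],float);K=m["camera_matrix"]
    x=(px[0]-K[0,2])/K[0,0];y=(px[1]-K[1,2])/K[1,1]
    if n=="wrist":
        th=np.hypot(x,y);s=np.sin(th)/max(th,1e-9);d=np.array([x*s,y*s,np.cos(th)])
    else: d=np.array([x,y,1.])
    return -R.T@t,R.T@d
def onz(m,px,z,n="wrist"):
    o,d=ray(m,px,n);return o+d*(z-o[2])/d[2]
def blobs(mask,amin=15):
    n,_,s,c=cv2.connectedComponentsWithStats(mask.astype(np.uint8))
    return [(s[i,4],c[i]) for i in range(1,n) if s[i,4]>=amin]
def dots(im,m,n="wrist"):
    h=cv2.cvtColor(im,cv2.COLOR_RGB2HSV).astype(int);H,S,V=h[...,0],h[...,1],h[...,2]
    out={}
    for k,mk in dict(blue=(H>110)&(H<130)&(S>180)&(V>80),orange=(H>5)&(H<15)&(S>200)&(V>150)).items():
        b=blobs(mk)
        out[k]=[(a,c.round(1),onz(m,c,.068,n).round(4)) for a,c in b]
    return out
E
python3 - <<'E'
from h import *
m=camera_model("wrist");im=np.load("pics/wrist0.npy")
print(dots(im,m))
ms=camera_model("scene");ims=np.load("pics/scene0.npy");print(dots(ims,ms,"scene"))
for p,z in [((414,145),.068),((390,151),.106),((341,28),.042),((341,335),.042),((288,72),.065),((443,71),.065),((443,240),.065),((302,290),.065)]: print(p,onz(m,p,z).round(4))
print("violet",onz(ms,(299,188),.09,"scene"))
c=lambda i,x,y,w,h:cv2.resize(i[y:y+h,x:x+w,::-1],(400,400),interpolation=cv2.INTER_CUBIC)
cv2.imwrite("pics/c1.png",np.hstack([c(im,310,80,130,130),c(ims,225,170,110,110)]))
E
```

```text
{'blue': [(np.int32(242), array([382.1, 102.5]), array([ 0.5675, -0.0952,  0.068 ]))], 'orange': [(np.int32(34), array([381.1, 183.6]), array([ 0.5643, -0.0125,  0.068 ])), (np.int32(38), array([390.2, 186.7]), array([ 0.554 , -0.0094,  0.068 ]))]}
{'blue': [(np.int32(26), array([252.6, 229.7]), array([ 0.5691, -0.0943,  0.068 ]))], 'orange': [(np.int32(20), array([275.2, 212. ]), array([ 0.5615, -0.0082,  0.068 ]))]}
(414, 145) [ 0.5302 -0.0541  0.068 ]
(390, 151) [ 0.571  -0.0503  0.106 ]
(341, 28) [ 0.6041 -0.1758  0.042 ]
(341, 335) [0.5853 0.1976 0.042 ]
(288, 72) [ 0.661  -0.1216  0.065 ]
(443, 71) [ 0.4965 -0.1361  0.065 ]
(443, 240) [0.4777 0.0531 0.065 ]
(302, 290) [0.6429 0.1112 0.065 ]
violet [0.54994253 0.08927921 0.09      ]
```

View pics/c1.png

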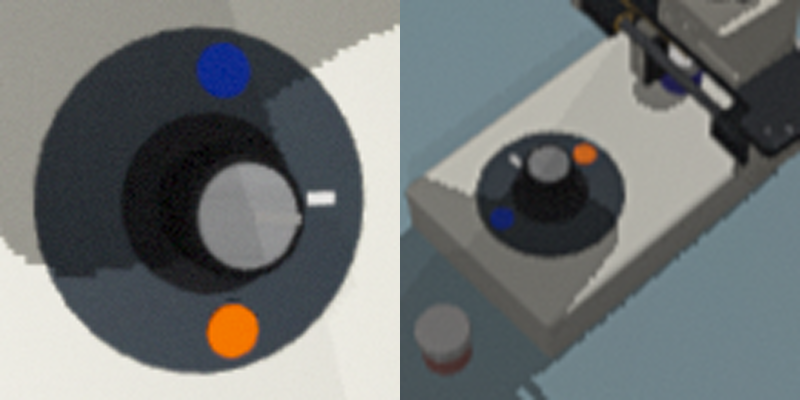

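drive_tool([
  [[1,0.22,0.43,0.25,0],[1,0.43,0.86,0.5,0],[1,0.43,0.86,0.6,0],[1,0.43,0.86,0.6,0],[1,0.43,0.86,0.6,0]],
], squeeze=12)

```text
time_s: 0.78
tcp_pos: [0.5734, -0.0512, 0.1664]
eef_rot: [-179.9, -0.0, -90.0]
contact_force: [0.0, -0.0, 1.1]
gripper_width: 0.0876
gripper_force: 0.0
```

```bash
python3 - <<'E'
from h import *
s=r.get_state();print(s["tcp_pos"],s["eef_rot"],s["joints"])
m=camera_model("wrist");im=capture("wrist");cv2.imwrite("pics/w1.png",im[:,:,::-1]);np.save("pics/w1.npy",im)
print(dots(im,m)); ms=camera_model("scene");i2=capture("side")
o,d=ray(m,(274,212),"wrist");print("cam",o,d)
cv2.imwrite("pics/s1.png",i2[:,:,::-1])
E
```

```text
[ 0.57341716 -0.05116441  0.16638386] [-1.79909649e+02 -3.47412370e-03 -8.99680990e+01] [ 1.43794054e+01  1.44793072e+01 -1.78540552e+01  3.05101536e-02
 -5.75799695e+01 -1.43638394e+01]
{'blue': [(np.int32(448), array([282.2, 160.5]), array([ 0.5673, -0.0953,  0.068 ]))], 'orange': []}
cam [ 0.57269185 -0.1288664   0.31366957] [ 0.00332293  0.28984985 -0.95706636]
```

View pics/w1.png

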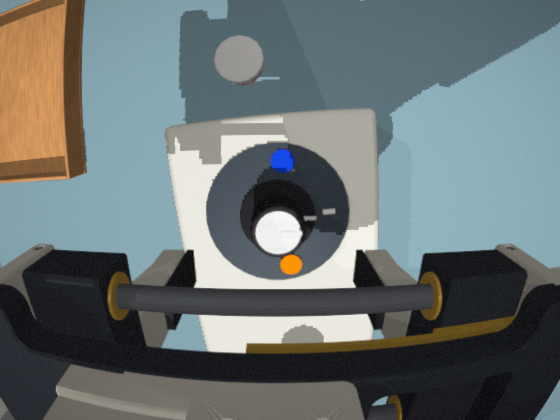

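The wrist view now shows the knob top at about (278,232), the pointer around (310,218) and the tick at (329,212). Blue is at (282,160) and orange at (291,264). I'll compute the axis and pointer angle from these.

```bash
python3 - <<'E'
from h import *
m=camera_model("wrist");im=np.load("pics/w1.npy")
b=onz(m,(282.5,160),.068);o=onz(m,(291,264.5),.068);k=onz(m,(278,232),.106)
print("b,o,knob",b,o,k,np.linalg.norm(b-o))
u=(b-o)[:2];u/=np.linalg.norm(u);n=np.array([-u[1],u[0]]) # n=+x reg
ax=(b+o)[:2]/2+.0075*n;print("axis",ax,"yaw",np.degrees(np.arctan2(n[1],n[0])))
for p,z in [((329,212),.067),((314,217.5),.072)]:
    q=onz(m,p,z)[:2]-ax;print(np.linalg.norm(q),np.degrees(np.arctan2(q[1],q[0])))
q=b[:2]-ax;print(np.linalg.norm(q),np.degrees(np.arctan2(q[1],q[0])))
E
```

```text
b,o,knob [ 0.56684618 -0.0956526   0.068     ] [ 0.55908021 -0.00848041  0.068     ] [ 0.57046499 -0.05172762  0.106     ] 0.0875174257248472
axis [ 0.57043361 -0.05140098] yaw 5.090911219046919
0.041174870074287294 -176.1681855964624
0.028489322462238523 179.5062391018821
0.04439678987692733 -94.63476745473567
```

drive_tool([
  [[1,0.0,0.015,0.3,0],[1,0.0,0.015,0.55,0],[1,0.0,0.015,0.65,0],[1,0.0,0.015,0.65,0],[1,0.0,0.015,0.65,0]],
], squeeze=12)

```text
time_s: 1.5
tcp_pos: [0.571, -0.0514, 0.0888]
eef_rot: [-179.9, 0.0, -90.0]
contact_force: [-0.1, 0.2, -0.3]
gripper_width: 0.0876
gripper_force: 0.0
```

drive_tool([
  [[-0.3,0,0,0,0],[-0.3,0,0,0,0],[-0.3,0,0,0,0],[-0.3,0,0,0,0],[-0.3,0,0,0,0]],
], squeeze=12)

```text
time_s: 2.12
tcp_pos: [0.57, -0.0516, 0.0876]
eef_rot: [-180.0, -0.0, -90.0]
contact_force: [0.8, 0.1, -0.2]
gripper_width: 0.0431
gripper_force: 0.0
```

drive_tool([
  [[-0.3,0,0,0,0],[-0.3,0,0,0,0],[-0.3,0,0,0,0],[-0.3,0,0,0,0]],
], squeeze=12)

```text
time_s: 2.62
tcp_pos: [0.5708, -0.0515, 0.0878]
eef_rot: [-179.9, 0.0, -90.0]
contact_force: [5.1, -1.0, -2.6]
gripper_width: 0.0375
gripper_force: 12.0
```

drive_tool([
  [[-0.3,0,0,-0.03,0],[-0.3,0,0,-0.06,0],[-0.3,0,0,-0.092,0],[-0.3,0,0,-0.092,0],[-0.3,0,0,-0.092,0]],
])

```text
time_s: 3.25
tcp_pos: [0.5708, -0.0516, 0.099]
eef_rot: [-179.9, 0.0, -90.0]
contact_force: [5.6, -1.6, 0.3]
gripper_width: 0.0376
gripper_force: 12.0
```

```bash
python3 - <<'E'
from h import *
print(r.get_state())
w=capture("wrist");s=capture("side");cv2.imwrite("pics/w2.png",cv2.resize(np.hstack([w,s])[:,:,::-1],(800,300)))
m=camera_model("side");R=cv2.Rodrigues(m["rvec"])[0]
p,_=cv2.projectPoints(np.array([[.5705,-.0515,.09]]),m["rvec"],m["tvec"],m["camera_matrix"],None);x,y=p[0,0].astype(int);print(x,y)
c=lambda i,x,y,k:cv2.resize(i[y-k:y+k,x-k:x+k,::-1],(400,400),interpolation=cv2.INTER_CUBIC)
cv2.imwrite("pics/w2.png",np.hstack([c(w,280,212,110),c(s,x,y,60)]))
E
```

```text
{'time_s': 3.25, 'joints': array([ 1.44028137e+01,  1.83385273e+01, -2.26153142e+01,  2.55302842e-02,
       -4.89534673e+01, -1.44047686e+01]), 'qd': array([-0.03086949,  0.02321606, -0.04686817, -0.04675182, -0.00056322,
        0.00596147]), 'joint_torque': array([ 3.33956005e-01, -4.92242324e+01,  2.06665850e+01,  4.49681237e+00,
       -1.59416914e+00,  1.88475929e-02]), 'tcp_pos': array([ 0.57082493, -0.05155821,  0.09900427]), 'eef_rot': array([-1.79905429e+02,  4.38283596e-03, -8.99852019e+01]), 'contact_force': array([ 5.56654401, -1.61764195,  0.31853597]), 'moment': array([-0.3401227 , -1.72602356, -0.05186867]), 'gripper_force': 11.981208175420761, 'gripper_width': 0.03763710874987547}
299 213
```

View pics/w2.png

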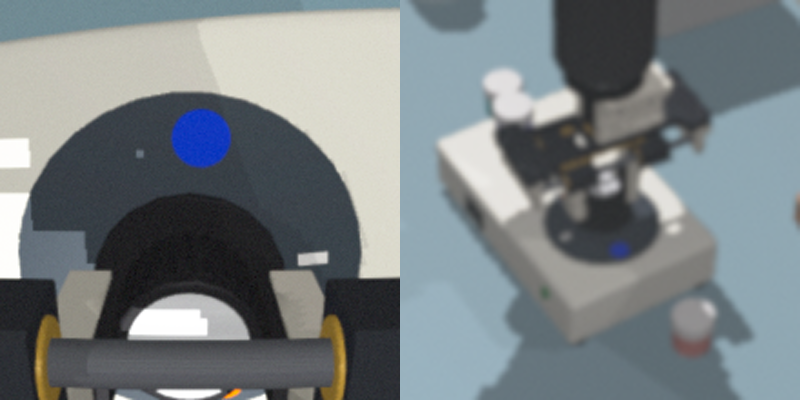

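The wrist view shows the pads holding the raised knob, with the blue dot ahead and the tick at right. Next is a gentle first turn while watching the moment.

drive_tool([
  [[-0.3,0,0,0,-0.005],[-0.3,0,0,0,-0.01],[-0.3,0,0,0,-0.02],[-0.3,0,0,0,-0.03],[-0.3,0,0,0,-0.03]],
])

```text
time_s: 3.98
tcp_pos: [0.5707, -0.0516, 0.099]
eef_rot: [-179.9, -0.0, -79.2]
contact_force: [5.2, -1.5, -0.2]
gripper_width: 0.0379
gripper_force: 12.0
```

```bash
python3 - <<'E'
from h import *
s=r.get_state();print(s["moment"],s["eef_rot"],s["contact_force"])
E
```

```text
[-0.45558101 -1.79681092  0.01926455] [-1.79925226e+02 -1.33562492e-02 -7.91979816e+01] [ 5.2007739  -1.52316174 -0.16138436]
```

drive_tool([
  [[-0.3,0,0,0,-0.025],[-0.3,0,0,0,-0.05],[-0.3,0,0,0,-0.075],[-0.3,0,0,0,-0.1],[-0.3,0,0,0,-0.12]],
])

```text
time_s: 4.6
tcp_pos: [0.5703, -0.0519, 0.099]
eef_rot: [180.0, -0.0, -35.8]
contact_force: [4.1, -3.2, 1.3]
gripper_width: 0.0377
gripper_force: 12.0
```

drive_tool([
  [[-0.3,0,0,0,-0.01],[-0.3,0,0,0,-0.022],[-0.3,0,0,0,-0.022]],
])

```text
time_s: 4.97
tcp_pos: [0.5703, -0.052, 0.099]
eef_rot: [180.0, -0.0, -28.1]
contact_force: [3.9, -2.7, 2.0]
gripper_width: 0.0374
gripper_force: 12.0
```

```bash
python3 - <<'E'
from h import *
s=r.get_state();print(s["moment"],s["eef_rot"],s["contact_force"])
m=camera_model("wrist");w=capture("wrist");np.save("pics/w3.npy",w);print(dots(w,m))
k=camera_model("scene");s=capture("scene")
c=lambda i,x,y,k:cv2.resize(i[y-k:y+k,x-k:x+k,::-1],(400,400),interpolation=cv2.INTER_CUBIC)
cv2.imwrite("pics/w3.png",np.hstack([c(w,280,212,110),c(s,265,220,50)]))
E
```

```text
[-1.26686677 -1.43518891  0.03955845] [ 1.79982605e+02 -4.27487274e-02 -2.80850950e+01] [ 3.93289584 -2.70294536  2.04704689]
{'blue': [(np.int32(695), array([342.6, 221.7]), array([ 0.5674, -0.0953,  0.068 ]))], 'orange': []}
```

View pics/w3.png

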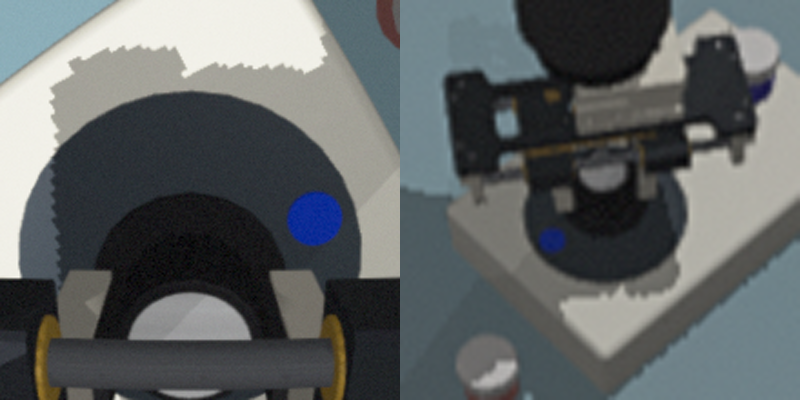

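The right-hand pad hides the pointer in this view, and the blue dot is ahead of it at the right. First probe: push down 4.8 mm.

drive_tool([
  [[-0.3,0,0,0.015,0],[-0.3,0,0,0.03,0],[-0.3,0,0,0.04,0],[-0.3,0,0,0.04,0]],
])

```text
time_s: 5.58
tcp_pos: [0.5703, -0.0519, 0.0943]
eef_rot: [180.0, -0.0, -28.1]
contact_force: [3.0, -3.6, 4.3]
gripper_width: 0.0379
gripper_force: 12.0
```

drive_tool([
  [[-0.3,0,0,0.008,0],[-0.3,0,0,0.008,0]],
])

```text
time_s: 5.82
tcp_pos: [0.5704, -0.0518, 0.0936]
eef_rot: [-180.0, -0.1, -28.1]
contact_force: [2.5, -2.4, 6.4]
gripper_width: 0.0374
gripper_force: 12.0
```

drive_tool([
  [[-0.3,0,0,-0.048,0],[-0.3,0,0,-0.048,0],[-0.3,0,0,-0.048,-0.014],[-0.3,0,0,-0.048,-0.014],[-0.3,0,0,-0.03,-0.014]],
])

```text
time_s: 6.45
tcp_pos: [0.5702, -0.0519, 0.0967]
eef_rot: [180.0, -0.0, -23.1]
contact_force: [3.9, -3.3, 1.6]
gripper_width: 0.0377
gripper_force: 12.0
```

drive_tool([
  [[-0.3,0,0,0.015,0],[-0.3,0,0,0.03,0],[-0.3,0,0,0.03,0],[-0.3,0,0,0.03,0]],
])

```text
time_s: 6.95
tcp_pos: [0.5703, -0.0518, 0.0935]
eef_rot: [180.0, -0.1, -23.1]
contact_force: [3.7, -2.5, 5.6]
gripper_width: 0.0374
gripper_force: 12.0
```

drive_tool([
  [[-0.3,0,0,-0.048,0],[-0.3,0,0,-0.048,0],[-0.3,0,0,-0.048,-0.014],[-0.3,0,0,-0.048,-0.014],[-0.3,0,0,-0.03,-0.014]],
])

```text
time_s: 7.58
tcp_pos: [0.5702, -0.0519, 0.0967]
eef_rot: [180.0, -0.0, -18.0]
contact_force: [4.4, -2.8, 2.4]
gripper_width: 0.0377
gripper_force: 12.0
```

drive_tool([
  [[-0.3,0,0,0.015,0],[-0.3,0,0,0.035,0],[-0.3,0,0,0.035,0],[-0.3,0,0,0.035,0]],
])

```text
time_s: 8.07
tcp_pos: [0.5703, -0.0518, 0.0929]
eef_rot: [180.0, -0.0, -18.0]
contact_force: [3.1, -4.1, 5.6]
gripper_width: 0.0376
gripper_force: 12.0
```

drive_tool([
  [[-0.3,0,0,0.01,0],[-0.3,0,0,0.01,0]],
])

```text
time_s: 8.32
tcp_pos: [0.5704, -0.0518, 0.0922]
eef_rot: [180.0, -0.1, -18.0]
contact_force: [2.1, -3.1, 10.6]
gripper_width: 0.0375
gripper_force: 12.0
```

```bash
python3 - <<'E'
from h import *
f=[]
for i in range(6):
    s=r.get_state();f.append([*s["contact_force"],*s["tcp_pos"]]);capture("side")
print(np.round(f,4))
E
```

```text
[[ 2.0872 -3.0793 10.6042  0.5704 -0.0518  0.0922]
 [ 1.0938 -2.4201 10.1897  0.5704 -0.0518  0.0922]
 [ 1.3411 -2.6333 10.216   0.5704 -0.0518  0.0922]
 [ 1.4576 -2.8064 10.4276  0.5704 -0.0518  0.0922]
 [ 1.2339 -3.4374 10.3717  0.5704 -0.0518  0.0922]
 [ 0.8663 -2.258   9.693   0.5704 -0.0518  0.0922]]
```

drive_tool([
  [[-0.3,0,0,-0.06,0],[-0.3,0,0,-0.06,0],[-0.3,0,0,-0.06,-0.014],[-0.3,0,0,-0.06,-0.014],[-0.3,0,0,-0.03,-0.014]],
])

```text
time_s: 9.25
tcp_pos: [0.5703, -0.0519, 0.0951]
eef_rot: [180.0, -0.0, -13.0]
contact_force: [4.6, -3.4, 5.3]
gripper_width: 0.0376
gripper_force: 12.0
```

drive_tool([
  [[-0.3,0,0,0.015,0],[-0.3,0,0,0.028,0],[-0.3,0,0,0.028,0],[-0.3,0,0,0.028,0]],
])

```text
time_s: 9.75
tcp_pos: [0.5704, -0.0519, 0.0923]
eef_rot: [180.0, -0.1, -13.0]
contact_force: [2.1, -2.8, 8.8]
gripper_width: 0.0374
gripper_force: 12.0
```

drive_tool([
  [[-0.3,0,0,-0.06,0],[-0.3,0,0,-0.06,0],[-0.3,0,0,-0.06,-0.014],[-0.3,0,0,-0.06,-0.014],[-0.3,0,0,-0.03,-0.014]],
])

```text
time_s: 10.38
tcp_pos: [0.5702, -0.052, 0.0953]
eef_rot: [180.0, -0.0, -7.9]
contact_force: [4.1, -4.8, 4.8]
gripper_width: 0.038
gripper_force: 12.0
```

drive_tool([
  [[-0.3,0,0,0.015,0],[-0.3,0,0,0.029,0],[-0.3,0,0,0.029,0],[-0.3,0,0,0.029,0]],
])

```text
time_s: 10.88
tcp_pos: [0.5704, -0.0519, 0.0924]
eef_rot: [180.0, -0.1, -7.9]
contact_force: [2.0, -4.5, 8.3]
gripper_width: 0.0377
gripper_force: 12.0
```

Off at 82°; next.

drive_tool([
  [[-0.3,0,0,-0.06,0],[-0.3,0,0,-0.06,0],[-0.3,0,0,-0.06,-0.014],[-0.3,0,0,-0.06,-0.014],[-0.3,0,0,-0.03,-0.014]],
])

```text
time_s: 11.5
tcp_pos: [0.5702, -0.052, 0.0954]
eef_rot: [180.0, -0.0, -2.9]
contact_force: [4.3, -4.6, 3.8]
gripper_width: 0.0377
gripper_force: 12.0
```

drive_tool([
  [[-0.3,0,0,0.015,0],[-0.3,0,0,0.03,0],[-0.3,0,0,0.03,0],[-0.3,0,0,0.03,0]],
])

```text
time_s: 12.0
tcp_pos: [0.5703, -0.052, 0.0924]
eef_rot: [180.0, -0.0, -2.9]
contact_force: [1.5, -4.5, 6.7]
gripper_width: 0.0379
gripper_force: 12.0
```

drive_tool([
  [[-0.3,0,0,0.009,0],[-0.3,0,0,0.009,0]],
])

```text
time_s: 12.25
tcp_pos: [0.5704, -0.0519, 0.0917]
eef_rot: [180.0, -0.1, -2.9]
contact_force: [0.8, -3.9, 12.1]
gripper_width: 0.0381
gripper_force: 12.0
```

drive_tool([
  [[-0.3,0,0,-0.068,0],[-0.3,0,0,-0.068,0],[-0.3,0,0,-0.068,-0.014],[-0.3,0,0,-0.068,-0.014],[-0.3,0,0,-0.03,-0.014]],
])

```text
time_s: 12.88
tcp_pos: [0.5702, -0.0521, 0.0945]
eef_rot: [180.0, -0.0, 2.1]
contact_force: [3.0, -3.6, 7.3]
gripper_width: 0.0373
gripper_force: 12.0
```

drive_tool([
  [[-0.3,0,0,0.015,0],[-0.3,0,0,0.025,0],[-0.3,0,0,0.025,0],[-0.3,0,0,0.025,0]],
])

```text
time_s: 13.38
tcp_pos: [0.5703, -0.052, 0.092]
eef_rot: [180.0, -0.1, 2.2]
contact_force: [2.5, -4.1, 10.0]
gripper_width: 0.0377
gripper_force: 12.0
```

Off at 92°; next.

drive_tool([
  [[-0.3,0,0,-0.063,0],[-0.3,0,0,-0.063,0],[-0.3,0,0,-0.063,-0.014],[-0.3,0,0,-0.063,-0.014],[-0.3,0,0,-0.03,-0.014]],
])

```text
time_s: 14.0
tcp_pos: [0.5702, -0.0521, 0.095]
eef_rot: [180.0, -0.0, 7.2]
contact_force: [4.4, -5.6, 1.8]
gripper_width: 0.038
gripper_force: 12.0
```

drive_tool([
  [[-0.3,0,0,0.015,0],[-0.3,0,0,0.03,0],[-0.3,0,0,0.03,0],[-0.3,0,0,0.03,0]],
])

```text
time_s: 14.5
tcp_pos: [0.5702, -0.0521, 0.0909]
eef_rot: [180.0, -0.0, 7.2]
contact_force: [4.8, -6.2, -0.0]
gripper_width: 0.0377
gripper_force: 12.0
```

The force is gone and z is lower, so this is the catch at about 97°. Pushing in gently.

drive_tool([
  [[-0.3,0,0,0.008,0],[-0.3,0,0,0.016,0],[-0.3,0,0,0.016,0]],
])

```text
time_s: 14.88
tcp_pos: [0.5701, -0.0521, 0.0891]
eef_rot: [180.0, -0.0, 7.2]
contact_force: [4.7, -6.1, 1.2]
gripper_width: 0.0375
gripper_force: 12.0
```

drive_tool([
  [[-0.3,0,0,0.008,0],[-0.3,0,0,0.012,0],[-0.3,0,0,0.012,0]],
])

```text
time_s: 15.25
tcp_pos: [0.5702, -0.0521, 0.0878]
eef_rot: [180.0, -0.0, 7.2]
contact_force: [4.5, -6.2, 1.5]
gripper_width: 0.0377
gripper_force: 12.0
```

drive_tool([
  [[-0.3,0,0,0.004,0],[-0.3,0,0,0.008,0],[-0.3,0,0,0.008,0]],
])

```text
time_s: 15.62
tcp_pos: [0.5703, -0.0522, 0.0874]
eef_rot: [180.0, -0.0, 7.2]
contact_force: [3.1, -4.6, 7.1]
gripper_width: 0.0379
gripper_force: 12.0
```

Hard stop reached at the home height, so I'll release.

drive_tool([
  [[1,0,0,-0.006,0],[1,0,0,-0.006,0],[1,0,0,-0.006,0],[1,0,0,-0.006,0],[1,0,0,-0.006,0]],
])

```text
time_s: 16.25
tcp_pos: [0.5698, -0.0516, 0.0872]
eef_rot: [-180.0, 0.0, 7.2]
contact_force: [0.6, -0.8, -0.5]
gripper_width: 0.0826
gripper_force: 0.0
```

drive_tool([
  [[1,0,0,0,0],[1,0,0,-0.1,0],[1,0,0,-0.4,0],[1,0,0,-0.7,0],[1,0,0,-0.7,0]],
])

```text
time_s: 16.88
tcp_pos: [0.5721, -0.0514, 0.1755]
eef_rot: [-180.0, -0.4, 7.2]
contact_force: [0.2, 0.2, 0.1]
gripper_width: 0.0876
gripper_force: 0.0
```

```bash
python3 - <<'E'
from h import *
s=r.get_state();print(s["time_s"],s["tcp_pos"],s["contact_force"],s["gripper_width"])
m=camera_model("wrist");w=capture("wrist");s=capture("side")
c=lambda i,x,y,k:cv2.resize(i[y-k:y+k,x-k:x+k,::-1],(400,400),interpolation=cv2.INTER_CUBIC)
cv2.imwrite("pics/w4.png",np.hstack([c(w,280,212,110),c(s,299,213,60)]))
d=dots(w,m);print(d)
E
```

```text
16.875 [ 0.57208035 -0.05141411  0.17551942] [0.18545564 0.24132004 0.11319897] 0.08758147748724877
{'blue': [(np.int32(334), array([326.7, 225.8]), array([ 0.5674, -0.0952,  0.068 ]))], 'orange': [(np.int32(112), array([225.5, 223.2]), array([ 0.5591, -0.0112,  0.068 ]))]}
```

View pics/w4.png

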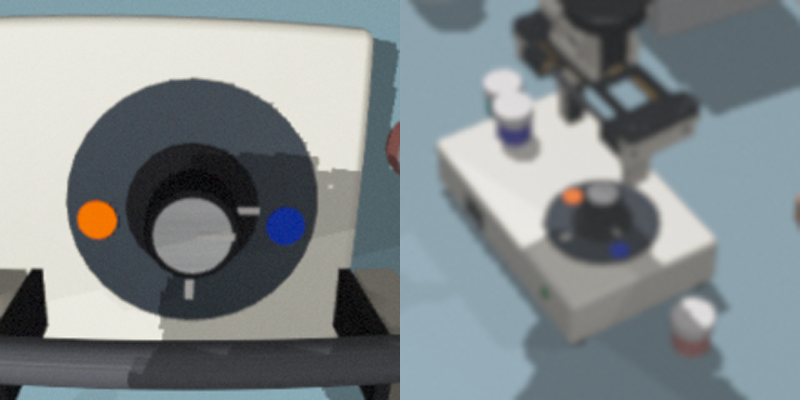

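The released knob's pointer points at blue, just past its centre, at wrist crop (248,210). The pots stand where they were. The stop height of 0.0874 m matches the original parked grip height of 0.0878 m, so the knob is home.

```bash
python3 -c "
from plant import job
print(job.close_job())"
```

```text
the job is handed in; nothing more can be done
None
```

The regulator is set to blue: I felt for the catch, found it about 11° past the dot, pushed the knob in until it stopped at its parked height, let go, and handed the job in after about 17 s; no verdict came back.

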